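# Lock the water-filter cap with its squeeze tabs

## Task

Close the drinking-water filter beside the new sink: take the loose white cap by its two upright tabs, squeeze them together, lower the cap into the canister's mouth with its lugs in the slots, and, still squeezing and pressing it gently down on the seal, turn it clockwise (seen from above) until you feel it stop. Then let go so that both tabs spring back out and the cap stays locked. Use a light hand: never force the canister, by pressing or by turning hard against the stop, and leave the other things where they are.

Things in the scene. Friction and masses are not known exactly. Their poses are not given: they have to be found in the camera images.
- cap_grip (a point): loose white cap, 0.19 kg, upright on the worktop. Point on its axis, 51 mm above its underside, between its two upright tabs: the height to grip. z up. Foot: round plug 73 mm across, 10.5 mm high, bevelled to 58 mm below. Two upright tabs at +y and -y, 24 mm wide along x, 6 mm thick, tops 67 mm above the underside, outer faces 62 mm apart at rest, 48 mm fully squeezed. Looks the same after a half turn.
- cap_lug (a point): middle of the cap's +x lug; a like one is at -x. Each lug is 16 mm wide, reaches 43 mm from the cap's axis and lies 2 to 8 mm above the underside
- tab_a (a joint): how far the cap's +y tab is squeezed in, m: 0 at rest (out), 0.007 fully in; sprung outwards, 4 N at first, 8 N at the end
- tab_b (a joint): the same for the -y tab. At each tab's foot is a tooth, 8 mm wide, 18.5 to 24 mm above the cap's underside, that reaches 49 mm from the axis at rest and 42 mm fully squeezed: it enters the mouth only when squeezed
- mouth (a point): centre of the rim on top of the white filter canister; z up. Opening 89 mm across in the grey lock ring on top (8 mm deep), 75 mm in the ledge below. The x axis runs through the two entry slots and the two brass side ports. Cap at the bottom: its grip point is 26 mm above this. Looks the same after a half turn.
- slot (a point): the +x entry slot in the ledge, 8 mm below the rim; a like one is at -x. Slots 22 mm wide, reaching 46 mm from the axis, for the cap's lugs. The ledge between them is 6.5 mm thick, with a groove under it: with the cap within 2 mm of the bottom the lugs pass under the ledge. It turns clockwise seen from above to a hard stop; the other way is blocked.
- seat (a point): centre of the canister's hard floor, 25 mm below the rim. A sprung seal stands 5 mm above it: it pushes up with 6 N when first touched and 11 N when the cap bottoms on the floor.
- canister: the canister, 114 mm across, 125 mm tall, foot 132 mm, fixed; origin at the centre of its underside, axes as the mouth. The stop comes after 30 to 70 degrees of turn, different each time: to be felt. Only within about 5 degrees of it do the released tabs spring out into two notches in the lock ring; the seal then lifts the cap 2.5 mm against the ledge. It takes 55 N at most, all contacts summed (some 1 N m of turning).
- sealant: orange sealant cartridge, 48 mm across, 250 mm tall with its nozzle, standing; bystander
- spare_filter: grey spare filter candle, 66 mm across, 160 mm tall, standing; bystander
- mug: white mug, 80 mm across, 90 mm tall; bystander
- screwdriver: screwdriver lying on the worktop; bystander
- tape_roll: roll of paper tape, 90 mm across, 22 mm high, lying flat; bystander
- washer: black rubber washer, 60 mm across, 6 mm thick, lying flat; bystander
- tape_measure: grey tape measure, 65 x 55 x 35 mm; bystander
Not all that is in view belongs to the job. What is shaped like the part that bears cap_grip but orange or red is not meant.

How it is judged:
By the outcome, as a careful person would: the job done as asked, in the order asked, and still so for the second after the job is handed in, with the robot touching nothing.
It also fails if it takes over 70 s, if anything falls off the work surface, if the arm or the gripper's body presses on something with over 40 N, if the wrist force passes 120 N, or if a joint passes its speed limit or range.

## Robot

A 6-joint arm with a two-finger parallel gripper is mounted at the origin on the work surface. World frame = base frame: x ahead of the robot, y to its left, z up, the work surface at z = 0. Lengths are in m, angles in rad, forces in N, time in s.
With the tool pointing down it reaches from about 0.275 to 0.875 m from the base axis. Payload 12.5 kg.
Tool frame: the origin (TCP) lies at the very end of the fingers, on their centre line; the grasp point (between the pads) lies 19 mm behind it; z points along the fingers, y is the line along which they close (so a half turn about z gives the same grasp; the last joint's range is limited). The gripper opens to 85 mm and grips with 20 to 120 N. Pads are 22 mm wide; open, the fingers measure 114 mm over their backs; the gripper's body (76 mm by 85 mm) begins 54 mm behind the grasp point. The pads swing forward as they close: fully open they stand 13 mm farther back than shut.
Start: joints at [1.171, 0.351, 1.652, -0, 1.139, -0.085], TCP at [0.17, 0.523, 0.231] pointing down, gripper open.
Joint ranges: [-2.75, 2.75], [-0.79, 2.1], [0.01, 2.65], [-1.57, 4.71], [0.07, 3.14], [-2.87, 2.87]. Speed limits (rad/s): [2.22, 2.22, 2.79, 3.14, 3.14, 3.14].

## Interface

Orientations are given as a 3x3 rotation matrix whose columns are the frame's x, y, z axes.
In Python, from bench import manip gives the robot as it stands. Calls block until the motion is done:
- manip.move_ptp(position, orientation): joint-space move of the TCP to a pose.
- manip.move_l(position, attitude=None, max_speed=0.15): straight line of the TCP; attitude=None keeps the orientation; max_speed is the mean speed in m/s.
- manip.move_j(angles): joint-space move.
- manip.set_gripper(opening, effort=None): opening from 0.0 (shut) to 1.0 (fully open); effort is the grip in N (None keeps the last); returns when the fingers have stopped.
- manip.dwell(seconds).
- manip.inverse_kinematics(position, orientation): joint angles nearest the present ones, or None.
- manip.grab_frame(name): name is "scene" or "top" or "wrist"; returns (picture, depth): 420x560x3 uint8, red, green, blue; 420x560 float32, m along the optical axis (not along the pixel's ray), 0 where there is no reading.
- manip.get_calibration(name): a dict with "camera_matrix" (3x3 intrinsics, pixels), "k1" (the pictures are not rectified: a ray, as slopes to the right and down, at radius r is drawn at 1 + k1 r^2 times it, then the intrinsics apply), "R" (3x3) and "t" (3): a world point X has camera coordinates R X + t. Camera axes: x right, y down, z forward; pixel columns grow to the right and rows downward; lengths in m; the calibration is good to about 2 mm. A picture is of the moment at which its call begins: read the wrist's pose just before it. get_calibration takes no time and is no camera call; for the wrist camera it gives the pose at the moment of the call.
A pose or a line that the arm cannot do raises manip.Unreachable and nothing moves.
- manip.sign_off(): hands the job in; it is judged then, once.
Trained networks look in the newest picture that a camera, given by its name, has taken for a name from the list of things; names that differ only in an ending like _2 or _b are one class to them, and where a whole thing is asked for, a point or a joint stands for the part that bears it (a point fixed in the world has none). Each returns a list of dicts, best first, with "confidence" (0 to 1); they miss things now and then, are a little off and sometimes report something else, mostly with a low value. They report only what shows in the picture. A call takes as long as a camera call. They do not tell look-alikes from the thing itself.
- manip.look_for(camera, name): "at" ([x, y, z] in m, in world coordinates, good to about 4 mm: the middle of the surface that is visible of it).
Readings, each from a call of its own:
- manip.current_time(): time.
- manip.current_qpos(): joint angles.
- manip.current_joint_vel(): joint speeds.
- manip.current_joint_torque(): joint torques, N m.
- manip.current_ee_pos(): TCP position.
- manip.current_tcp_rot(): TCP orientation.
- manip.current_force(): force on the tool from outside, world axes, zero at the start.
- manip.current_ft_torque(): the same for the moment, N m.
- manip.current_grip_width(): opening from 0.0 (shut) to 1.0 (fully open).
- manip.current_grip_force(): force on a finger pad.
Only numpy, scipy, OpenCV 4.12 (cv2) and the standard library are available. Lean on these libraries where they do the work, as an engineer would, in place of code of your own. Each camera call takes 0.05 s, during which the arm holds its last target. There are 200 camera calls.

## Working session

There is one attempt and no reset: what is moved stays moved. The work goes in short steps, each a Python script; the robot and the scene stay as the last script left them, time stands still between calls to the robot, and variables do not carry over. Pictures are saved under pics/ and viewed, at most 10 in all, crops included, and the job is handed in when it is done.

```bash
mkdir -p pics; ls
python3 - <<'E'
from bench import manip
import cv2,numpy as np
for c in ["scene","top"]:
    p,d=manip.grab_frame(c); cv2.imwrite(f"pics/{c}0.png",p[:,:,::-1])
    for n in ["cap_grip","cap_lug","mouth","slot","canister","sealant","mug","spare_filter"]:
        print(c,n,[(np.round(r["at"],3).tolist(),round(r["confidence"],2)) for r in manip.look_for(c,n)][:4])
    k=manip.get_calibration(c); print(k)
print(manip.current_time(),manip.current_tcp_rot())
E
```

```text
pics
scene cap_grip [([0.606, 0.143, 0.01], 0.84), ([0.488, 0.121, 0.017], 0.72), ([0.346, 0.128, 0.015], 0.68)]
scene cap_lug [([0.486, 0.121, 0.014], 0.58), ([0.606, 0.148, 0.011], 0.58), ([0.346, 0.132, 0.009], 0.56), ([0.735, 0.182, 0.051], 0.27)]
scene mouth [([0.534, -0.225, 0.102], 0.58), ([0.489, 0.124, 0.018], 0.21)]
scene slot [([0.537, -0.224, 0.1], 0.87), ([0.79, -0.013, 0.136], 0.56)]
scene canister [([0.537, -0.221, 0.099], 0.91)]
scene sealant [([0.789, -0.01, 0.137], 0.84), ([0.48, -0.436, 0.02], 0.49)]
scene mug [([0.736, 0.181, 0.048], 0.75)]
scene spare_filter [([0.752, -0.222, 0.126], 0.96)]
{'camera_matrix': array([[397.81712082,   0.        , 276.31302159],
       [  0.        , 397.81712082, 205.61783211],
       [  0.        ,   0.        ,   1.        ]]), 'k1': 0.031969369441651165, 'R': array([[-0.29444067,  0.95564817, -0.00642308],
       [ 0.70133137,  0.21150888, -0.68073365],
       [-0.64918333, -0.20494038, -0.73250286]]), 't': array([ 0.26529096, -0.28202091,  1.34929248])}
top cap_grip [([0.607, 0.141, 0.014], 0.9), ([0.338, 0.132, 0.01], 0.77), ([
[... 377 characters left out ...]
98)]
top sealant [([0.758, -0.018, 0.16], 0.61)]
top mug [([0.749, 0.184, 0.046], 0.95)]
top spare_filter [([0.719, -0.23, 0.158], 0.64)]
{'camera_matrix': array([[419.16264732,   0.        , 269.65511716],
       [  0.        , 419.16264732, 210.83768202],
       [  0.        ,   0.        ,   1.        ]]), 'k1': 0.021379357830499164, 'R': array([[ 0.00727491, -0.99997276, -0.00124318],
       [-0.99906503, -0.00721531, -0.04262635],
       [ 0.04261621,  0.00155212, -0.99909031]]), 't': array([-0.13259698,  0.52768678,  0.98136883])}
0.9 [[-9.50849173e-01  3.09654403e-01  3.40293757e-05]
 [ 3.09654404e-01  9.50849173e-01  8.65482170e-06]
 [-2.96768001e-05  1.87667761e-05 -9.99999999e-01]]
```

View pics/scene0.png

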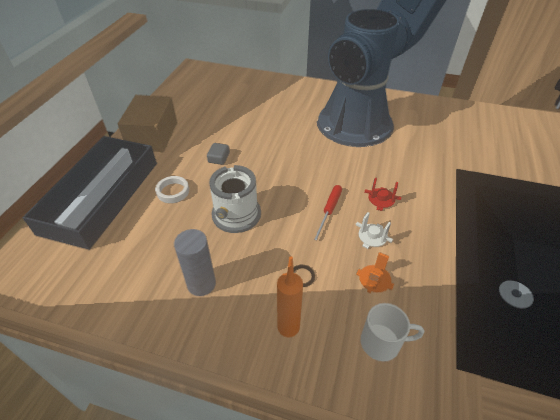

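View pics/top0.png

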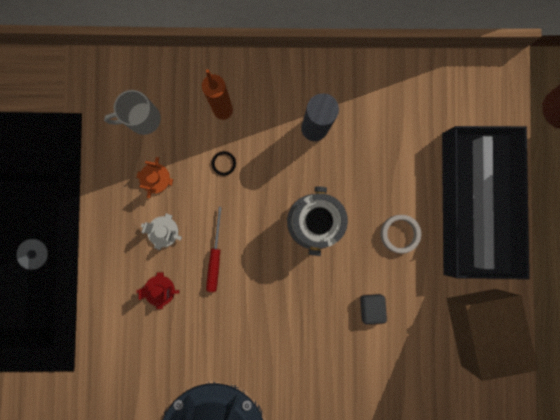

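Look-alikes in scene0: red cap (382,195), white cap (375,232) and orange cap (377,275). In top0 they are red (158,291), white (161,232) and orange (154,177). I want the white one, near (0.482, 0.124). The canister is at top0 (318,220), with ports at (320,190) and (315,252). Next I take close wrist views of the cap and the mouth.

```bash
cat > h.py <<'E'
from bench import manip
import numpy as np,cv2
def Rd(th): # tool down, tool y axis at angle th in world
    y=np.array([np.cos(th),np.sin(th),0]); z=np.array([0,0,-1.]); return np.column_stack([np.cross(y,z),y,z])
def cloud(c):
    p,d=manip.grab_frame(c); k=manip.get_calibration(c)
    K=k["camera_matrix"]; v,u=np.mgrid[:420,:560]
    uv=np.dstack([u,v]).reshape(-1,1,2).astype(float)
    n=cv2.undistortPoints(uv,K,np.array([k["k1"],0,0,0,0.])).reshape(420,560,2)
    X=np.dstack([n[...,0]*d,n[...,1]*d,d])
    W=(X-k["t"])@k["R"]; W[d==0]=np.nan
    return p,W
def topview(p,W,c,half,zlo,zhi,s=600):
    im=np.zeros((s,s,3),np.uint8); m=(W[...,2]>zlo)&(W[...,2]<zhi)
    P=W[m]; col=p[m]; o=np.argsort(P[:,2]); P=P[o];col=col[o]
    for q,cc in zip(P,col):
        x=int((q[0]-c[0]+half)/(2*half)*s); y=int((c[1]+half-q[1])/(2*half)*s)
        cv2.circle(im,(x,y),1,tuple(int(a) for a in cc[::-1]),-1)
    return im
E
python3 - <<'E'
from h import *
k=manip.get_calibration("wrist"); R=manip.current_tcp_rot()
print("cam in tool",R.T@(-k["R"].T@k["t"]-manip.current_ee_pos()), k["R"]@R, k["camera_matrix"][0,0])
off=R.T@(-k["R"].T@k["t"]-manip.current_ee_pos())
for nm,c,h in [("cap",(0.482,0.124),0.26),("can",(0.503,-0.231),0.33)]:
    th=np.pi/2*1.0
    Rt=Rd(th); o=Rt@off
    # put the optical axis on the target
    ax=Rt@(R.T@k["R"].T@[0,0,1]); cam=np.array([c[0],c[1],0.04 if nm=="cap" else .125]); 
    hh=h-cam[2]+o[2]; pos=cam+ax*(-hh/-ax[2]) -o
    print(nm,pos)
    manip.move_ptp(pos,Rt)
    p,W=cloud("wrist"); cv2.imwrite(f"pics/w_{nm}.png",p[:,:,::-1]); np.savez(f"{nm}.npz",p=p,W=W)
    for n in ["cap_grip","cap_lug","mouth","slot","canister"]:
        print(n,[(np.round(r["at"],4).tolist(),round(r["confidence"],2)) for r in manip.look_for("wrist",n)][:4])
print(manip.current_time())
E
```

```text
cam in tool [ 0.07471449  0.00014841 -0.14218866] [[ 6.49101770e-04  9.99999775e-01 -1.66606923e-04]
 [-9.54042494e-01  5.69343568e-04 -2.99670810e-01]
 [-2.99670648e-01  3.53466938e-04  9.54042650e-01]] 304.4229039632966
cap [0.44294881 0.12371741 0.26      ]
cap_grip [([0.611, 0.1436, 0.0178], 0.95), ([0.3374, 0.13, 0.0145], 0.79), ([0.4688, 0.1286, 0.0137], 0.58)]
cap_lug [([0.5999, 0.1452, 0.0216], 0.88), ([0.3391, 0.1315, 0.0135], 0.84), ([0.4766, 0.1257, 0.0075], 0.56)]
mouth [([0.4919, -0.1832, 0.048], 0.71), ([0.647, 0.0059, 0.0076], 0.45), ([0.3923, 0.0075, 0.0249], 0.37)]
slot [([0.4953, -0.1825, 0.0478], 0.77)]
canister [([0.493, -0.1858, 0.0461], 0.97)]
can [ 0.46866041 -0.23127704  0.33      ]
cap_grip [([0.4749, 0.1254, 0.0222], 0.96), ([0.3392, 0.1211, 0.0153], 0.92), ([0.6042, 0.139, 0.0178], 0.59)]
cap_lug [([0.4783, 0.1251, 0.0202], 0.97), ([0.3424, 0.1196, 0.0123], 0.85), ([0.5976, 0.1356, 0.0208], 0.71), ([0.5013, -0.2354, 0.103], 0.55)]
mouth [([0.4956, -0.2355, 0.1086], 0.66)]
slot [([0.4982, -0.2347, 0.1061], 0.79)]
canister [([0.4961, -0.2373, 0.1036], 0.88), ([0.3023, -0.3656, 0.0356], 0.27)]
4.625
```

Run:
```python
from h import *
ims=[cv2.imread(f"pics/w_{n}.png") for n in("cap","can")]
o=[]
for n,c,hh,zl,zh in [("cap",(0.475,0.125),.065,0.003,.09),("can",(0.498,-.233),.09,.06,.2)]:
    a=np.load(n+".npz"); W=a["W"]
    m=np.isfinite(W[...,0])&(np.hypot(W[...,0]-c[0],W[...,1]-c[1])<.08)
    v,u=np.where(m); im=cv2.imread(f"pics/w_{n}.png")[v.min():v.max(),u.min():u.max()]
    print(n,u.min(),u.max(),v.min(),v.max())
    o.append(cv2.resize(im,(400,400))); 
    o.append(topview(a["p"],W,c,hh,zl,zh,400)[:400])
cv2.imwrite("pics/close.png",cv2.resize(np.vstack([np.hstack(o[:2]),np.hstack(o[2:])]),(600,600)))
```

```text
cap 0 559 137 419
can 0 559 132 419
```

View pics/close.png

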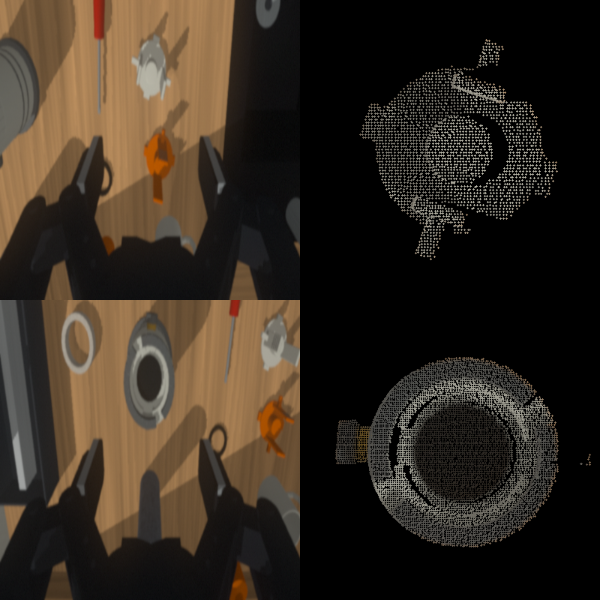

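Top-left shows the white cap at wrist pixel (283,203), between red and orange, so the choice holds. In the reprojected view its tabs point to about 72° and its lugs to about -18°. The canister's port is at about 174°, so its axis is near -6°, and two notches show at about 31°. Now I'll fit these precisely.

```bash
cat >> h.py <<'E'
from scipy.optimize import least_squares
def circ(P,r,c0):
    return least_squares(lambda q:np.hypot(P[:,0]-q[0],P[:,1]-q[1])-r,c0,loss="soft_l1",f_scale=.001).x
def edge(P,c,outer=True,n=72):
    d=P[:,:2]-c; a=np.degrees(np.arctan2(d[:,1],d[:,0]))%360; r=np.hypot(*d.T); o=[]
    for i in range(n):
        m=(a//(360/n)==i)
        o.append([(i+.5)*360/n,(np.percentile(r[m],98) if outer else np.percentile(r[m],2)) if m.sum()>3 else np.nan])
    return np.array(o)
E
python3 - <<'E'
from h import *
W=np.load("cap.npz")["W"].reshape(-1,3); W=W[np.isfinite(W[:,0])]
c=np.array([.475,.125])
near=W[np.hypot(*(W[:,:2]-c).T)<.06]
print("z hist",np.histogram(near[:,2],bins=np.arange(-.006,.08,.004)))
P=near[(near[:,2]>.004)&(near[:,2]<.03)]
for _ in range(4):
    e=edge(P,c); a=np.radians(e[:,0]); Q=c+e[:,1:]*np.c_[np.cos(a),np.sin(a)]; k=np.isfinite(e[:,1])&(abs(e[:,1]-.0365)<.004)
    c=circ(Q[k],.0365,c)
print("cap c",c); print(np.c_[e[:,0],np.round(e[:,1]*1000,1)].tolist())
T=near[near[:,2]>.035]; print("tab pts",len(T), "high",[ (np.round(T[s].mean(0),4).tolist(),s.sum()) for s in (T[:,1]>c[1],T[:,1]<c[1]) if s.any()])
W=np.load("can.npz")["W"].reshape(-1,3); W=W[np.isfinite(W[:,0])]
c=np.array([.498,-.233]); near=W[np.hypot(*(W[:,:2]-c).T)<.085]
print(np.histogram(near[:,2],bins=np.arange(.06,.14,.004)))
P=near[near[:,2]>.118]
for _ in range(4):
    e=edge(P,c,False); a=np.radians(e[:,0]); Q=c+e[:,1:]*np.c_[np.cos(a),np.sin(a)]; k=np.isfinite(e[:,1])&(abs(e[:,1]-.0445)<.004)
    c=circ(Q[k],.0445,c)
print("mouth c inner",c,k.sum(), "rim z",np.median(P[:,2])); eo=edge(P,c)
print(np.c_[e[:,0],np.round(e[:,1]*1000,1),np.round(eo[:,1]*1000,1)].tolist())
c2=c; 
o=near[(np.hypot(*(near[:,:2]-c).T)>.060)&(near[:,2]>.05)]
d=o-[*c,0]; print("ports",[(np.degrees(np.arctan2(*(d[s][:,1::-1].mean(0)[[0,1]]))),d[s].mean(0),s.sum()) for s in (d[:,0]>0,d[:,0]<0) if s.any()])
L=near[(near[:,2]>.108)&(near[:,2]<.1195)]
e=edge(L,c,False); print("ledge inner",np.c_[e[:,0],np.round(e[:,1]*1000,1)].tolist())
E
```

```text
z hist (array([  41, 3176,   13,  640,  936,   33,   53,  159,  190,  251,   19,
         12,   17,   16,   23,   19,   21,   78,  152,    0,    0]), array([-0.006, -0.002,  0.002,  0.006,  0.01 ,  0.014,  0.018,  0.022,
        0.026,  0.03 ,  0.034,  0.038,  0.042,  0.046,  0.05 ,  0.054,
        0.058,  0.062,  0.066,  0.07 ,  0.074,  0.078]))
cap c [0.47938217 0.12500913]
[[2.5, 35.3], [7.5, 35.2], [12.5, 35.4], [17.5, 35.7], [22.5, 35.7], [27.5, 35.5], [32.5, 35.8], [37.5, 34.9], [42.5, 31.8], [47.5, 28.7], [52.5, 26.9], [57.5, 26.2], [62.5, 25.7], [67.5, 48.1], [72.5, 48.7], [77.5, 48.8], [82.5, 35.3], [87.5, 35.1], [92.5, 35.0], [97.5, 35.5], [102.5, 35.6], [107.5, 35.6], [112.5, 36.1], [117.5, 35.4], [122.5, 35.7], [127.5, 36.1], [132.5, 35.3], [137.5, 35.8], [142.5, 36.1], [147.5, 36.5], [152.5, 43.2], [157.5, 42.7], [162.5, 43.0], [167.5, 42.9], [172.5, 42.9], [177.5, 36.2], [182.5, 35.9], [187.5, 36.1], [192.5, 35.8], [197.5, 35.7], [202.5, 36.0], [207.5, 35.8], [212.5, 36.1], [217.5, 35.2], [222.5, 35.5], [227.5, 35.7], [232.5, 35.8], [237.5, 35.3], [242.5, 35.7], [247.5,
[... 2881 characters left out ...]
.5, 37.2], [132.5, 37.1], [137.5, 37.0], [142.5, 37.4], [147.5, 36.9], [152.5, 36.7], [157.5, 37.3], [162.5, 55.7], [167.5, 55.6], [172.5, 55.6], [177.5, 55.6], [182.5, 55.7], [187.5, 53.6], [192.5, 36.5], [197.5, 37.0], [202.5, 36.9], [207.5, 36.6], [212.5, 37.0], [217.5, 37.7], [222.5, 36.7], [227.5, 36.6], [232.5, 36.8], [237.5, 37.4], [242.5, 37.0], [247.5, 37.4], [252.5, 37.7], [257.5, 37.2], [262.5, 37.4], [267.5, 37.6], [272.5, 37.8], [277.5, 37.7], [282.5, 37.5], [287.5, 37.8], [292.5, 37.8], [297.5, 37.9], [302.5, 37.9], [307.5, 38.2], [312.5, 38.2], [317.5, 38.3], [322.5, 38.4], [327.5, 38.7], [332.5, 38.8], [337.5, 38.7], [342.5, 45.9], [347.5, 45.8], [352.5, 45.7], [357.5, 46.2]]
```

Run:
```python
from h import *
W=np.load("can.npz")["W"].reshape(-1,3); W=W[np.isfinite(W[:,0])]
c=np.array([.505,-.2345]); near=W[np.hypot(*(W[:,:2]-c).T)<.085]
for zl,zh,r,out in [(.11,.1195,.0375,False),(.122,.13,.057,True),(.122,.13,.0445,False)]:
    q=c.copy(); P=near[(near[:,2]>zl)&(near[:,2]<zh)]
    for _ in range(4):
        e=edge(P,q,out); a=np.radians(e[:,0]); Q=q+e[:,1:]*np.c_[np.cos(a),np.sin(a)]; k=np.isfinite(e[:,1])&(abs(e[:,1]-r)<.0025); q=circ(Q[k],r,q)
    print(r,q,k.sum(),np.median(P[:,2]))
th=np.radians(72.5); c=[.4793,.125]
manip.set_gripper(1.0,50)
manip.move_ptp([*c,.14],Rd(th)); print(manip.current_qpos())
manip.move_l([*c,.032]); print(manip.current_ee_pos(),manip.current_force())
manip.set_gripper(0.0,50); print(manip.current_grip_width(),manip.current_grip_force(),manip.current_force())
manip.move_l([*c,.18]); print(manip.current_force(),manip.current_grip_width())
p,W=cloud("wrist"); cv2.imwrite("pics/held.png",p[:,:,::-1]); np.savez("held.npz",p=p,W=W,R=manip.current_tcp_rot(),t=manip.current_ee_pos())
print(manip.current_time())
```

```text
0.0375 [ 0.50590151 -0.23437792] 60 0.11672319723084171
0.057 [ 0.50611818 -0.23440261] 66 0.1247712300754617
0.0445 [ 0.50595892 -0.23442446] 66 0.1247712300754617
[ 1.59871723e-01  3.74803743e-01  1.87566038e+00 -1.44066760e-04
  8.90190840e-01 -1.10491576e+00]
[0.47984993 0.12495984 0.0326952 ] [-0.73779014 -0.15724187 -0.17652774]
0.5184695482189282 48.34452152252197 [-3.90768153 -2.1584292  21.05087924]
[ 0.32722622 -0.33161975 -1.86788204] 0.5089345593490264
8.875
```

View pics/held.png

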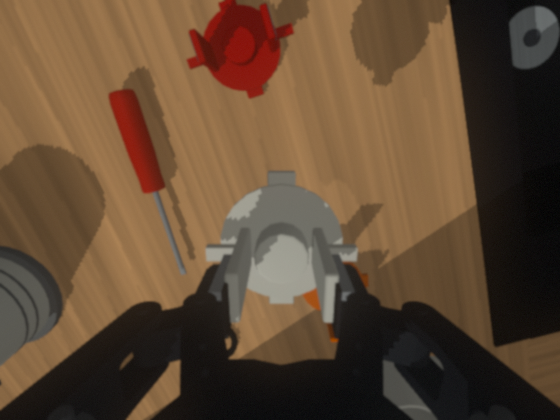

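The white cap hangs between the fingers with its tabs squeezed, centred at about (281,235), with one lug at (281,178) and the other at (281,298). Next I measure where it sits in the tool frame.

Run:
```python
from h import *
a=np.load("held.npz"); L=(a["W"].reshape(-1,3)-a["t"])@a["R"]; L=L[np.isfinite(L[:,0])]
near=L[(np.hypot(L[:,0],L[:,1])<.06)&(L[:,2]>-.02)&(L[:,2]<.05)]
print(np.histogram(near[:,2],bins=np.arange(-.02,.05,.003)))
P=near[(near[:,2]>.014)&(near[:,2]<.035)]; q=np.zeros(2)
for _ in range(5):
    e=edge(P,q); A=np.radians(e[:,0]); Q=q+e[:,1:]*np.c_[np.cos(A),np.sin(A)]; k=np.isfinite(e[:,1])&(abs(e[:,1]-.036)<.003); q=circ(Q[k],.036,q)
print(q,k.sum()); print([(int(x),round(y*1000,1)) for x,y in e])
d=P[:,:2]-q; r=np.hypot(*d.T)
for s in(1,-1):
    m=(r>.039)&(s*d[:,0]>.03); print("lug",s,P[m].mean(0) if m.any() else None,np.median(P[m][:,2]) if m.any() else 0,m.sum())
m=(r<.0365)&(r>.03)&(abs(np.degrees(np.arctan2(d[:,1],d[:,0])))<60); print("foot top z",np.median(P[m][:,2]))
```

```text
(array([ 266,  271,  244,  202,  144,  119,   99, 1014, 1385,  282,  767,
        284,  195,  133, 5499,  848,   35,    2,    0,    0,    0,    0,
          0]), array([-0.02 , -0.017, -0.014, -0.011, -0.008, -0.005, -0.002,  0.001,
        0.004,  0.007,  0.01 ,  0.013,  0.016,  0.019,  0.022,  0.025,
        0.028,  0.031,  0.034,  0.037,  0.04 ,  0.043,  0.046,  0.049]))
[0.00121234 0.00037938] 36
[(2, np.float64(42.8)), (7, np.float64(43.2)), (12, np.float64(41.6)), (17, np.float64(36.1)), (22, np.float64(35.8)), (27, np.float64(35.9)), (32, np.float64(36.1)), (37, np.float64(35.6)), (42, np.float64(35.8)), (47, np.float64(35.7)), (52, np.float64(35.7)), (57, np.float64(35.5)), (62, np.float64(35.8)), (67, np.float64(35.9)), (72, np.float64(35.7)), (77, np.float64(35.7)), (82, np.float64(40.9)), (87, np.float64(40.1)), (92, np.float64(17.9)), (97, np.float64(18.1)), (102, np.float64(18.4)), (107, np.float64(18.9)), (112, np.float64(19.4)), (117, np.float64(20.4)), (122, np.float64(21.7)), (127, np.float64(24.1)), (132, np.float64(26.3)), (137, np.float64(30.8)), (142, np.float64(
[... 548 characters left out ...]
4(18.9)), (257, np.float64(18.4)), (262, np.float64(18.0)), (267, np.float64(18.0)), (272, np.float64(41.7)), (277, np.float64(40.6)), (282, np.float64(35.8)), (287, np.float64(35.7)), (292, np.float64(35.8)), (297, np.float64(35.8)), (302, np.float64(35.5)), (307, np.float64(35.9)), (312, np.float64(35.8)), (317, np.float64(35.8)), (322, np.float64(35.7)), (327, np.float64(36.1)), (332, np.float64(35.8)), (337, np.float64(35.6)), (342, np.float64(35.9)), (347, np.float64(41.4)), (352, np.float64(43.1)), (357, np.float64(42.8))]
lug 1 [0.04232696 0.00043524 0.02691681] 0.02654666369452121 240
lug -1 [-0.03921703  0.00025066  0.02690327] 0.02691613090321645 105
foot top z 0.024014397596164673
```

Run:
```python
from h import *
W=np.load("can.npz")["W"].reshape(-1,3); W=W[np.isfinite(W[:,0])]
m=np.array([.5060,-.2344]); near=W[np.hypot(*(W[:,:2]-m).T)<.085]
d=near[:,:2]-m; r=np.hypot(*d.T); A=np.degrees(np.arctan2(d[:,1],d[:,0]))%360
led=(near[:,2]>.112)&(near[:,2]<.120)&(r>.0385)&(r<.0435)
h=np.histogram(A[led],bins=np.arange(0,361,2))[0]; gap=[int(2*i) for i in range(180) if h[i]==0]; print("slot gap bins",gap)
rim=(near[:,2]>.122)&(near[:,2]<.13)&(r>.046)&(r<.055)
h=np.histogram(A[rim],bins=np.arange(0,361,2))[0]; print("notch bins",[(int(2*i),int(h[i])) for i in range(180) if h[i]<6])
po=(near[:,2]>.075)&(near[:,2]<.11)&(r>.060)&(r<.08); print("port",[np.median(A[po&(s*d[:,0]>0)]) if (po&(s*d[:,0]>0)).any() else None for s in(1,-1)],po.sum())
q=np.array([.0012,.0004,0]); th=np.radians(85); R=Rd(th); t=np.array([*m,0])-R@q
manip.move_ptp([t[0],t[1],.20],R)
manip.move_l([t[0],t[1],.166]); 
print(t,manip.current_ee_pos(),manip.current_force(),manip.current_ft_torque(),manip.current_qpos(),manip.current_time())
```

```text
slot gap bins [0, 2, 4, 6, 8, 160, 162, 164, 166, 168, 170, 172, 174, 176, 178, 180, 182, 184, 186, 188, 340, 342, 344, 346, 348, 350, 352, 354, 356, 358]
notch bins [(18, 2), (20, 0), (22, 0), (24, 0), (26, 0), (28, 0), (30, 0), (32, 0), (34, 0), (36, 0), (198, 2), (200, 0), (202, 0), (204, 0), (206, 0), (208, 0), (210, 0), (212, 0), (214, 0), (216, 0)]
port [np.float64(355.0976958170428), np.float64(175.1476446536649)] 271
[ 0.50716057 -0.23490306  0.        ] [ 0.5072623  -0.23415692  0.16597682] [ 0.39046057  0.77642885 -0.90121533] [ 0.01213335 -0.03701731 -0.00411347] [-5.15813986e-01  4.42417169e-01  1.69173069e+00  5.58036097e-05
  1.00849424e+00 -2.00033422e+00] 10.6083
```

Slots are confirmed at -5°. The notches are centred near 28°, so I expect about 57° of turn. Now the guarded descent.

Run:
```python
from h import *
t=[0.50716,-0.23490]; manip.dwell(.3)
b=manip.current_force(); print(manip.current_ee_pos(),b)
z=.166
while z>.1362:
    z-=.003 if z>.142 else .001
    manip.move_l([*t,z],max_speed=.03); f=manip.current_force()-b
    print(round(z,4),np.round(manip.current_ee_pos(),4),np.round(f,1),np.round(manip.current_ft_torque(),2))
    if f[2]>14 or np.hypot(f[0],f[1])>10: print("stop");break
print(manip.current_time(),manip.current_grip_width())
```

```text
[ 0.50745305 -0.23497893  0.16669723] [-0.50302056  0.64315218 -2.64880538]
0.163 [ 0.507  -0.2349  0.1628] [ 0.6 -0.1  0.6] [ 0.01  0.01 -0.04]
0.16 [ 0.507  -0.2349  0.1597] [ 1.  -0.6  1. ] [ 0.03 -0.    0.03]
0.157 [ 0.5071 -0.2349  0.1568] [ 0.7 -0.5  0.6] [-0.   -0.07 -0.05]
0.154 [ 0.5071 -0.2349  0.1538] [ 0.6 -0.4  0.4] [ 0.02 -0.02  0.04]
0.151 [ 0.5071 -0.2348  0.1508] [ 0.4 -0.4  1. ] [-0.03  0.04  0.01]
0.148 [ 0.5071 -0.2349  0.1478] [-0.  -0.8  0.4] [ 0.02 -0.05 -0.01]
0.145 [ 0.507  -0.2349  0.1448] [ 1.9 -1.4  1.1] [ 0.1   0.07 -0.03]
0.142 [ 0.5071 -0.2348  0.1418] [ 0.8 -0.8  1.2] [-0.03 -0.06 -0.05]
0.141 [ 0.5072 -0.2349  0.141 ] [ 0.1 -1.1  1.1] [ 0.03 -0.01 -0.  ]
0.14 [ 0.5071 -0.2349  0.1399] [ 0.2 -0.1  1.1] [ 0.01 -0.02  0.03]
0.139 [ 0.5073 -0.235   0.1392] [-1.1 -0.   4.3] [ 0.02  0.06 -0.03]
0.138 [ 0.5073 -0.235   0.1383] [-0.5  0.4  7. ] [ 0.12  0.18 -0.  ]
0.137 [ 0.5073 -0.235   0.1373] [-0.8 -0.8  7.9] [0.15 0.22 0.  ]
0.136 [ 0.5073 -0.235   0.1364] [-0.6  0.8  9.3] [ 0.15  0.27 -0.04]
14.4083 0.5134095513525155
```

Run:
```python
from h import *
# keep the cap (not the TCP) on the axis: cap sits at q in the tool frame
m=np.array([.5060,-.2344,0]); q=np.array([.0012,.0004,0]); z=.1348; b=np.array([-.5,.64,-2.65])
manip.move_l([.50716,-.2349,z],max_speed=.03); print(np.round(manip.current_force()-b,1))
a=0.
while a<72:
    a+=3 if a<45 else 1
    R=Rd(np.radians(85-a)); p=m-R@q; p[2]=z
    manip.move_j(manip.inverse_kinematics(p,R)); manip.dwell(.05)
    f=manip.current_force()-b; T=np.mean([manip.current_ft_torque() for _ in range(3)],0)
    y=manip.current_tcp_rot()[:,1]; th=np.degrees(np.arctan2(y[1],y[0]))
    print(a,round(85-th,1),np.round(f,1),np.round(T,2),round(manip.current_ee_pos()[2],4))
    if abs(T[2])>.35 or f[2]>20 or np.hypot(f[0],f[1])>12: print("STOP");break
print(manip.current_time(),manip.current_grip_width())
```

```text
[-1.7  1.   9.7]
3.0 3.0 [-1.1 -0.5  9.9] [ 0.14  0.21 -0.05] 0.1354
6.0 6.0 [-0.1 -0.8 10.5] [ 0.06  0.09 -0.05] 0.1355
9.0 9.0 [-0.2 -1.1  9.7] [ 0.04  0.09 -0.06] 0.1355
12.0 12.0 [-0.1 -0.1 10.5] [ 0.02  0.04 -0.07] 0.1355
15.0 15.0 [ 0.2 -1.1  9.1] [-0.02  0.04 -0.08] 0.1355
18.0 18.0 [-0.1 -0.7 10. ] [-0.01  0.05 -0.12] 0.1355
21.0 21.0 [ 1.  -0.6 10.6] [-0.05 -0.01 -0.05] 0.1355
24.0 24.0 [ 0.6 -0.9 10.1] [ 0.    0.06 -0.05] 0.1355
27.0 27.0 [ 0.9 -2.1 11.1] [-0.09  0.05 -0.01] 0.1355
30.0 30.0 [-0.1 -1.7 10. ] [-0.1   0.06 -0.05] 0.1355
33.0 33.0 [-0.  -1.1 11. ] [-0.14  0.16 -0.04] 0.1355
36.0 36.0 [-1.2 -0.7 10.1] [-0.09  0.19 -0.1 ] 0.1355
39.0 39.0 [-0.6 -2.4  9.8] [-0.13  0.2  -0.04] 0.1355
42.0 42.0 [-1.2 -1.6  9.4] [-0.13  0.34 -0.06] 0.1354
45.0 45.0 [-2.  -1.5 10.5] [-0.24  0.42 -0.04] 0.1354
46.0 46.0 [-1.7 -2.2  9.5] [-0.21  0.47  0.07] 0.1354
47.0 47.0 [-2.  -1.6 10.2] [-0.22  0.45  0.02] 0.1354
48.0 48.0 [-1.8 -2.1 10.8] [-0.25  0.44  0.08] 0.1354
49.0 49.0 [-2.8 -1.1 10.2] [-0.26  0.52  0.13] 0.1354
50.0 50.0 [-2.5 -1.4 11.5] [-0.25  0.55  0.1 ] 0.1354
51.0 51.0 [-2.7 -2.  10.6] [-0.25  0.59  0.13] 0.1354
52.0 52.0 [-1.9 -1.7 10.1] [-0.29  0.55  0.1 ] 0.1354
53.0 53.0 [-2.5 -1.8 10. ] [-0.32  0.55  0.06] 0.1353
54.0 54.0 [-2.6 -2.1 11. ] [-0.34  0.61  0.1 ] 0.1353
55.0 55.0 [-2.3 -3.6 11.1] [-0.31  0.62  0.13] 0.1353
56.0 56.0 [-4.2 -2.2 10.6] [-0.37  0.79  0.32] 0.1353
57.0 56.9 [-5.6 -3.8 11.8] [-0.58  1.21  0.53] 0.1352
STOP
22.7583 0.5138318914516955
```

Torque rose sharply at 56–57°, which agrees with the notch position. Now I release, retreat and look.

Run:
```python
from h import *
m=np.array([.5060,-.2344,0]); q=np.array([.0012,.0004,0]); z=.1348
R=Rd(np.radians(85-56.3)); p=m-R@q; p[2]=z
manip.move_j(manip.inverse_kinematics(p,R)); print(manip.current_force(),manip.current_ft_torque())
manip.set_gripper(1.0,50); manip.dwell(.3); print(manip.current_force(),manip.current_grip_width())
manip.move_l([p[0],p[1],.25])
pc,W=cloud("wrist"); np.savez("end.npz",p=pc,W=W); print(manip.current_time())
near=W.reshape(-1,3); near=near[np.isfinite(near[:,0])]; d=near[:,:2]-m[:2]; r=np.hypot(*d.T); A=np.degrees(np.arctan2(d[:,1],d[:,0]))%360
t=(r<.04)&(near[:,2]>.155)&(near[:,2]<.18)
for s in(1,-1):
    k=t&(s*d[:,1]>0); print("tab",k.sum(),np.median(A[k]),np.percentile(r[k],[2,50,98]),np.percentile(near[k,2],95))
k=(r>.043)&(r<.05)&(near[:,2]>.115)&(near[:,2]<.128); 
g=(r>.045)&(r<.0485)&(near[:,2]>.10)&(near[:,2]<.1285)
for lo in list(range(14,44,3))+list(range(194,224,3)):
    kk=g&(A>=lo)&(A<lo+3); print(lo,kk.sum(),np.round(np.median(near[kk,2]),4) if kk.any() else None,end="; ")
cv2.imwrite("pics/end.png",pc[:,:,::-1])
```

```text
[-5.66666265 -2.74900669  9.15737979] [-0.55184673  1.06549706  0.17865343]
[-1.3561103   0.33628973  0.82751097] 0.9992514300800805
24.7667
tab 311 32.93761071840983 [0.02542917 0.02893132 0.03272518] 0.16982588282142763
tab 317 205.1658473771888 [0.02470301 0.02816446 0.03201049] 0.16986587967717734
14 10 0.1244; 17 17 0.1177; 20 0 None; 23 7 0.1261; 26 11 0.1257; 29 8 0.1268; 32 19 0.123; 35 3 0.1245; 38 9 0.1246; 41 13 0.1241; 194 11 0.1243; 197 10 0.1242; 200 3 0.1173; 203 20 0.1227; 206 12 0.1259; 209 6 0.1255; 212 6 0.1258; 215 3 0.1171; 218 21 0.1223; 221 12 0.1237;
```

View pics/end.png

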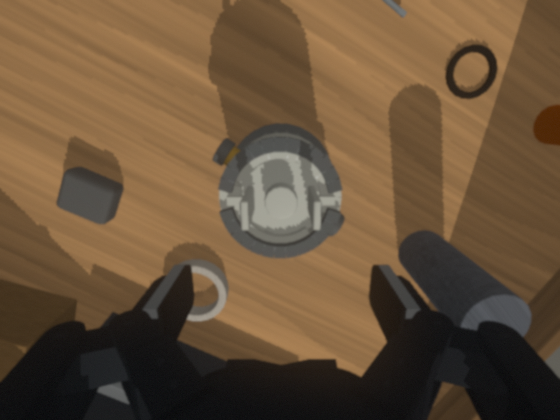

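The cap sits level in the mouth. Both teeth are out in the notches at (229,198) and (335,198). The tabs are back at their rest radius of about 31 mm, and the tooth tops at 0.126 m show that the seal has lifted the cap against the ledge. It is locked and the gripper is clear.

```bash
python3 -c "
from bench import manip
print(manip.sign_off())"
```

```text
the job is handed in; nothing more can be done
None
```

The white cap is in the canister and locked: it turned 57° clockwise to the stop, both tabs sprang back out into the notches, and I handed the job in at about 25 s of the 70 s allowed.

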